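# Turn the pit carousel until the glow igniter faces the pointer

### The job

The next car is coming in for a start: turn the round parts carousel, gently and without flinging it, by pushing round the black studs on its rim with the fingers only, until the red stripe in front of the red glow igniter lines up with the yellow pointer on the stand. Do not touch, lift or knock the igniter, the other parts on the carousel or the cross wrench beside it, and leave the carousel standing still.

Things in the scene. Friction and masses are not known exactly. Their poses are not given: they have to be found in the camera images.
- stand: Dark steel foot fixed to the cart top; it does not move. Origin on the mat (cart top) on the carousel's vertical axis. Its -x axis is the front: there a dark tongue 50 mm wide, 8 mm high, reaches 205 mm out from the axis and carries a yellow arrow up to 13 mm high.
- pointer (a point): Tip of the yellow arrow, 140 mm from the carousel's axis along the stand's -x, 12 mm above the mat. The arrow points at the carousel.
- carousel: Grey metal turntable, 260 mm across, 12 mm thick, turning either way about its vertical centre line; light friction (about 1 N at the rim) keeps it where it is left. Origin on the axis at the deck's underside, 20 mm above the mat (deck top 32 mm). The igniter's bay is on its -x, the other bays on +x, +y, -y, all 58 mm from the axis. Low hub (28 mm across, 12 mm high) at the centre.
- stud0 (a point): Top of one of eight equal upright black rim studs, 14 mm in diameter, rising 45 mm from the deck (tops 77 mm above the mat), fixed to the carousel every 45 degrees on a circle of 118 mm radius. This one is 22.5 degrees from the carousel's +x towards its +y, so the red stripe lies midway between two studs.
- rim_mark (a point): Point on the carousel's deck top at the outer part of the red stripe (12 mm wide, radial, from 73 to 129 mm from the axis) in front of the igniter, 120 mm from the axis along the carousel's -x. This is what must face the pointer.
- igniter: Red glow igniter, loose, standing upright in a dark steel socket cup 27 mm across and 18 mm high: red ribbed handle 22 mm in diameter over a steel barrel of 17 mm, 78 mm tall, its top 110 mm above the mat. Origin at the centre of its underside, on the deck. Not to be touched.
- engine_head: Finned aluminium engine head, loose, 40 mm in diameter, 36 mm tall, in one of three blue ring bays (52 mm across, 8 mm high). Origin at the centre of its underside. Not to be touched.
- coupler: Brass exhaust coupler, loose, flange 38 mm in diameter, 36 mm tall, in another blue bay. Origin at the centre of its underside. Not to be touched.
- air_filter: Black rubber air filter, loose, 40 mm in diameter, 40 mm tall, in another blue bay. Origin at the centre of its underside. Not to be touched.
- cross_wrench: Chrome four-way cross wrench lying loose on the mat to the robot's left of the carousel, 100 mm across, 18 mm high. Origin at its centre at mat level. Not to be touched.

How it is judged:
By the outcome, as a careful person would: the job done as asked, in the order asked, and still so for the second after the job is handed in, with the robot touching nothing.
It also fails if it takes over 64 s, if anything falls off the work surface, if the arm or the gripper's body presses on something with over 40 N, if the wrist force passes 120 N, or if a joint passes its speed limit or range.

### The arm

A 6-joint arm with a two-finger parallel gripper is mounted at the origin on the work surface. World frame = base frame: x ahead of the robot, y to its left, z up, the work surface at z = 0. Lengths are in m, angles in rad, forces in N, time in s.
With the tool pointing down it reaches from about 0.35 to 0.975 m from the base axis. Payload 4.9 kg.
Tool frame: the origin (TCP) lies at the very end of the fingers, on their centre line; the grasp point (between the pads) lies ctrl.grip_point_offset behind it (ctrl.grip_point_offset is the distance from the TCP to the grasp point, in m); z points along the fingers, y is the direction in which the jaws open and shut (so a half turn about z gives the same grasp; the last joint's range is limited). The gripper opens to 85 mm and grips with 20 to 120 N. Pads are 22 mm wide; open, the fingers measure 114 mm over their backs; the gripper's body (76 mm by 85 mm) begins 54 mm behind the grasp point. The pads swing forward as they close: fully open they stand 13 mm farther back than shut.
Start: joints at [1.128, 0.053, 1.613, -0, 1.476, -0.119], TCP at [0.199, 0.593, 0.231] pointing down, gripper open.
Joint ranges: [-3.01, 3.01], [-1.01, 2.22], [0.06, 2.58], [-1.02, 4.17], [0.09, 2.62], [-3.14, 3.14]. Speed limits (rad/s): [2.57, 2.57, 3.14, 3.14, 3.14, 3.14].

### API

Orientations are given as a rotation vector (axis times angle).
In Python, from station import ctrl gives the robot as it stands. The module is installed in compiled form; this text tells all that it offers.
- The arm moves only by the shell command python3 -m creep 'ROWS' [FORCE]. ROWS is JSON, a list of rows, each a list of 5 numbers: the closure in counts, from 0 (fully open) to 255 (shut), then the shift along the tool's x, y, z in mm, then the turn about the tool's z in rad. A call has 1 to 12 rows; each row is the pose to reach, as a shift and turn from the pose commanded when the call began, along the tool's axes at that moment; what a row does not reach only later rows make up. A row lasts 1/12 s, in which the tool goes at most 41.7 mm and 7.16 degrees, less where a joint would pass 70% of its speed; a pose out of reach is approached as far as the arm can. A call with a gripper value outside its range is refused whole. The fingers move at their own pace and stop on an object; FORCE is the grip in N (left out, the last holds). Time passes only in rows, so rows that repeat a pose let the fingers close. It gives the time, the measured TCP pose, the force and the opening at its end, in the units of the state.
- ctrl.get_obs(): the state, without advancing time (a new reading comes with each control period).
- ctrl.get_image(name): name is "scene" or "top" or "wrist"; returns the picture (480x640x3 uint8, red, green, blue); there is no depth.
- ctrl.calibration(name): a dict with "fx", "fy", "cx", "cy" (pixels), "k1" (the pictures are not rectified: a ray, as slopes to the right and down, at radius r is drawn at 1 + k1 r^2 times it, then the intrinsics apply), "R" (3x3) and "t" (3): a world point X has camera coordinates R X + t. Camera axes: x right, y down, z forward; pixel columns grow to the right and rows downward; lengths in m; the calibration is good to about 2 mm. A picture is of the moment at which its call begins: read the wrist's pose just before it. calibration takes no time and is no camera call; for the wrist camera it gives the pose at the moment of the call.
- ctrl.finish_job(): hands the job in, once; it reports no verdict.
Trained networks look in the newest picture that a camera, given by its name, has taken for a name from the list of things; names that differ only in an ending like _2 or _b are one class to them, and where a whole thing is asked for, a point or a joint stands for the part that bears it (a point fixed in the world has none). Each returns a list of dicts, best first, with "conf" (0 to 1); they miss things now and then, are a little off and sometimes report something else, mostly with a low value. They report only what shows in the picture. A call takes as long as a camera call.
- ctrl.boxes_of(camera, label): "rect" ([left, top, width, height] in pixels, round what is visible of it).
- ctrl.outline_of(camera, label): "mask" (480x640 bool, what is visible of it) and "rect" ([left, top, width, height] in pixels, round what is visible of it).
The state is a dict: "t": time; "q": joint angles; "dq": joint speeds; "effort": joint torques, N m; "tool_pos": TCP position; "tool_rot": TCP orientation; "contact_force": force on the tool from outside, world axes, zero at the start; "wrist_torque": the same for the moment, N m; "opening": finger opening in m.
Only numpy, scipy, OpenCV 4.12 (cv2) and the standard library are available. Lean on these libraries where they do the work, as an engineer would, in place of code of your own. Each camera call takes 0.05 s, during which the arm holds its last target. There are 200 camera calls.

## Working session

There is one attempt and no reset: what is moved stays moved. The work goes in short steps, Python scripts to look and compute and a shell command to move; the robot and the scene stay as the last step left them, time stands still between calls to the robot, and variables do not carry over. Pictures are saved under pics/ and viewed, about 8 in all and at most 12, crops included, and the job is handed in when it is done.

```bash
mkdir -p pics; python3 - <<'E'
from station import ctrl
import cv2,numpy as np
o=ctrl.get_obs();print({k:np.round(v,3).tolist() for k,v in o.items()},ctrl.grip_point_offset)
for n in("scene","top"):
    cv2.imwrite(f"pics/{n}0.png",ctrl.get_image(n)[:,:,::-1])
    c=ctrl.calibration(n);print(n,{k:np.round(v,4).tolist() for k,v in c.items()})
    for l in("stand","carousel","pointer","rim_mark","stud0","igniter","engine_head","coupler","air_filter","cross_wrench"):
        print(l,[(np.round(b["rect"]).tolist(),round(b["conf"],2)) for b in ctrl.boxes_of(n,l)[:3]])
E
```

```text
{'t': 0.0, 'q': [1.128, 0.053, 1.614, 0.0, 1.476, -0.119], 'dq': [0.001, 0.001, 0.001, 0.0, -0.002, 0.0], 'effort': [-0.002, -39.37, -37.016, -0.0, 0.007, 0.0], 'tool_pos': [0.199, 0.592, 0.23], 'tool_rot': [-0.506, -3.1, 0.003], 'contact_force': [-0.385, 0.003, 0.013], 'wrist_torque': [0.053, -0.072, -0.035], 'opening': 0.085} 0.0187
scene {'fx': 544.409, 'fy': 544.409, 'cx': 316.9747, 'cy': 234.5845, 'k1': -0.1158, 'R': [[0.6548, 0.7557, -0.0094], [0.6359, -0.5576, -0.5336], [-0.4085, 0.3434, -0.8457]], 't': [-0.4544, -0.2828, 1.0555]}
stand [([181.0, 214.0, 43.0, 34.0], 0.59)]
carousel [([209.0, 175.0, 171.0, 174.0], 0.94)]
pointer [([179.0, 212.0, 50.0, 39.0], 0.86)]
rim_mark [([207.0, 177.0, 175.0, 171.0], 0.87)]
stud0 []
igniter [([322.0, 214.0, 16.0, 37.0], 0.81), ([242.0, 253.0, 31.0, 34.0], 0.27)]
engine_head [([267.0, 213.0, 27.0, 29.0], 0.76)]
coupler [([301.0, 275.0, 22.0, 34.0], 0.77)]
air_filter [([244.0, 255.0, 29.0, 32.0], 0.95)]
cross_wrench [([386.0, 125.0, 49.0, 40.0], 0.9)]
top {'fx': 619.2381, 'fy': 619.2381, 'cx': 321.5751, 'cy': 239.8461, 'k1': -0.167, 'R': [[-0.001, -1.0, -0.0046], [-0.9856, 0.0017, -0.1692], [0.1692, 0.0044, -0.9856]], 't': [0.1055, 0.5527, 0.9693]}
stand [([369.0, 290.0, 47.0, 49.0], 0.6)]
carousel [([276.0, 142.0, 156.0, 160.0], 0.94)]
pointer [([372.0, 289.0, 43.0, 51.0], 0.94)]
rim_mark [([277.0, 145.0, 154.0, 157.0], 0.87)]
stud0 [([276.0, 143.0, 160.0, 158.0], 0.76)]
igniter [([310.0, 194.0, 19.0, 20.0], 0.58)]
engine_head [([334.0, 239.0, 24.0, 27.0], 0.73)]
coupler [([351.0, 175.0, 21.0, 27.0], 0.67), ([275.0, 145.0, 157.0, 155.0], 0.17)]
air_filter [([373.0, 220.0, 30.0, 25.0], 0.89)]
cross_wrench [([141.0, 234.0, 58.0, 58.0], 0.87)]
```

View pics/top0.png

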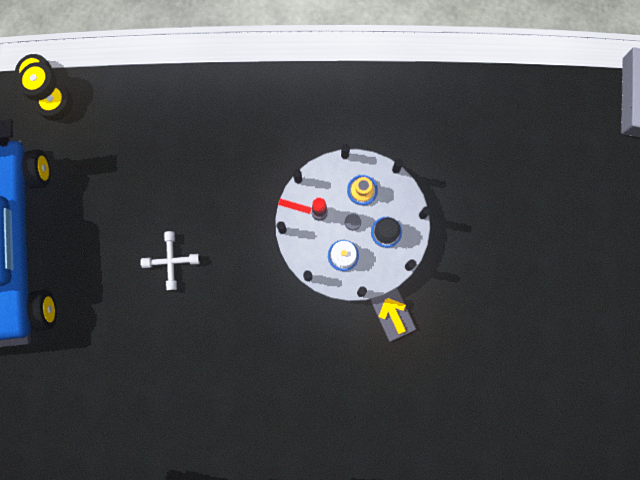

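View pics/scene0.png

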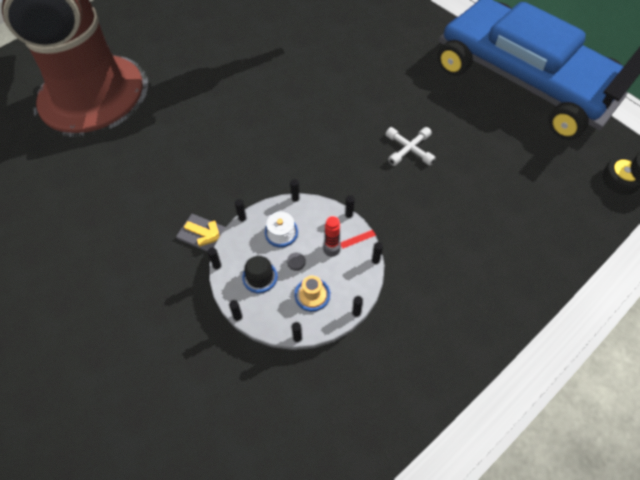

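The top view shows the carousel centred near (353,222). The red stripe points left, from (280,203) to (310,211), and the yellow arrow is at lower right with its tip near (385,298). The stripe therefore has to turn counter-clockwise by about 130° to reach the pointer. The scene view agrees: pointer at (215,237), stripe at (360,240), wrench well away at (410,147). Next I measure it.

```bash
cat > h.py <<'E'
from station import ctrl
import cv2,numpy as np
def K(c): return np.array([[c["fx"],0,c["cx"]],[0,c["fy"],c["cy"]],[0,0,1.]]),np.array([c["k1"],0,0,0,0.])
def ray(c,px):
    # exact inverse of the model by iteration in OpenCV
    p=cv2.undistortPoints(np.array(px,float).reshape(-1,1,2),*K(c)).reshape(-1,2)
    d=np.c_[p,np.ones(len(p))]@np.array(c["R"]); o=-np.array(c["R"]).T@np.array(c["t"]); return o,d
def onplane(c,px,z):
    o,d=ray(c,px); return o+d*((z-o[2])/d[:,2])[:,None]
def proj(c,X):
    R=np.array(c["R"]);return cv2.projectPoints(np.array(X,float).reshape(-1,1,3),cv2.Rodrigues(R)[0],np.array(c["t"]),*K(c))[0].reshape(-1,2)
def line(c,m,z):
    v,u=np.nonzero(m);P=onplane(c,np.c_[u,v],z)[:,:2];P=P[np.linalg.norm(P-np.median(P,0),axis=1)<.05]
    m0=P.mean(0);d=np.linalg.svd(P-m0)[2][0];return m0,d,len(P)
def colours(img):
    h=cv2.cvtColor(img,cv2.COLOR_RGB2HSV);H,S,V=h[...,0],h[...,1],h[...,2]
    return ((H<6)|(H>174))&(S>170)&(V>90), (H>20)&(H<32)&(S>170)&(V>120)
def circle(c,mask,z):
    cnt=max(cv2.findContours(mask.astype(np.uint8),0,1)[0],key=cv2.contourArea)
    hull=cv2.convexHull(cnt).reshape(-1,2)
    return hull
def measure(n):
    img=ctrl.get_image(n);c=ctrl.calibration(n)
    o=ctrl.outline_of(n,"carousel")
    return img,c,o
E
python3 - <<'E'
from h import *
from scipy.optimize import least_squares
for n in("top","scene"):
    img,c,o=measure(n);m=o[0]["mask"]
    hsv=cv2.cvtColor(img,cv2.COLOR_RGB2HSV)
    g=(hsv[...,1]<60)&(hsv[...,2]>110)&cv2.dilate(m.astype(np.uint8),np.ones((5,5))).astype(bool)
    cnt=max(cv2.findContours(cv2.morphologyEx(g.astype(np.uint8),cv2.MORPH_CLOSE,np.ones((5,5))),0,1)[0],key=cv2.contourArea).reshape(-1,2)
    P=onplane(c,cnt,.032)[:,:2]
    f=lambda x:np.linalg.norm(P-x[:2],axis=1)-x[2]
    s=least_squares(f,[*P.mean(0),.13],loss="soft_l1",f_scale=.001).x
    C=s[:2];print(n,"axis",C.round(4),"r",s[2].round(4),"med resid",np.median(abs(f(s))).round(4))
    r,y=colours(img)
    x0,y0,w,h=[int(v) for v in ctrl.boxes_of(n,"carousel")[0]["rect"]]
    v,u=np.nonzero(r);X=onplane(c,np.c_[u,v],.032)[:,:2]-C;R=np.linalg.norm(X,axis=1)
    k=(R>.095)&(R<.132)
    print(" stripe n",k.sum(),"ang",np.degrees(np.arctan2(*X[k].mean(0)[::-1])).round(2),"r",R[k].min().round(3),R[k].max().round(3))
    v,u=np.nonzero(y);X=onplane(c,np.c_[u,v],.012)[:,:2]-C;R=np.linalg.norm(X,axis=1);k=(R>.132)&(R<.21)
    print(" pointer n",k.sum(),"centroid ang",np.degrees(np.arctan2(*X[k].mean(0)[::-1])).round(2),"r",R[k].min().round(3),R[k].max().round(3), "tip",(X[k][R[k].argmin()]+C).round(4))
    i=ctrl.outline_of(n,"cross_wrench");v,u=np.nonzero(i[0]["mask"]);print(" wrench",onplane(c,[[u.mean(),v.mean()]],.009).round(3))
E
```

```text
top axis [0.5837 0.0529] r 0.1285 med resid 0.0011
 stripe n 118 ang 72.9 r 0.095 0.13
 pointer n 447 centroid ang -155.78 r 0.137 0.199 tip [ 0.4598 -0.0047]
 wrench [[0.523 0.365 0.009]]
scene axis [0.5865 0.0518] r 0.1282 med resid 0.002
 stripe n 116 ang 81.2 r 0.095 0.13Traceback (most recent call last):
  File "<stdin>", line 17, in <module>
  File "h.py", line 9, in onplane
    o,d=ray(c,px); return o+d*((z-o[2])/d[:,2])[:,None]
        ~~~^^^^^^
  File "h.py", line 6, in ray
    p=cv2.undistortPoints(np.array(px,float).reshape(-1,1,2),*K(c)).reshape(-1,2)
      ~~~~~~~~~~~~~~~~~~~^^^^^^^^^^^^^^^^^^^^^^^^^^^^^^^^^^^^^^^^^^
cv2.error: OpenCV(4.12.0) /io/opencv/modules/calib3d/src/undistort.dispatch.cpp:347: error: (-215:Assertion failed) CV_IS_MAT(_src) && CV_IS_MAT(_dst) && (_src->rows == 1 || _src->cols == 1) && (_dst->rows == 1 || _dst->cols == 1) && _src->cols + _src->rows - 1 == _dst->rows + _dst->cols - 1 && (CV_MAT_TYPE(_src->type) == CV_32FC2 || CV_MAT_TYPE(_src->type) == CV_64FC2) && (CV_MAT_TYPE(_dst->type) == CV_32FC2 || CV_MAT_TYPE(_dst->type) == CV_64FC2) in function 'cvUndistortPointsInternal'
```

```bash
cat > chk.py <<'E'
from h import *
C=np.array([.5845,.0525])
def angs(n,img,c):
    h=cv2.cvtColor(img,cv2.COLOR_RGB2HSV);H,S,V=h[...,0],h[...,1],h[...,2]
    red=((H<8)|(H>172))&(S>130)&(V>90); yel=(H>16)&(H<34)&(S>130)&(V>110)
    out=[]
    for m,z,a,b in((red,.032,.095,.135),(yel,.012,.132,.205)):
        v,u=np.nonzero(m);X=onplane(c,np.c_[u,v],z)[:,:2]-C;R=np.linalg.norm(X,axis=1);k=(R>a)&(R<b)
        if k.sum()<10: out.append(None);continue
        lab,X,R=None,X[k],R[k];T=np.degrees(np.arctan2(X[:,1],X[:,0]))
        bins=[(round(q,3),round(float(np.median(T[(R>=q)&(R<q+.01)])),1),int(((R>=q)&(R<q+.01)).sum())) for q in np.arange(a,b,.01) if ((R>=q)&(R<q+.01)).any()]
        out.append((bins,X.mean(0).round(4).tolist()))
    return out
if __name__=="__main__":
    for n in("top","scene"):
        img=ctrl.get_image(n);c=ctrl.calibration(n)
        for o in angs(n,img,c): print(n,o)
E
python3 chk.py
```

```text
top ([(np.float64(0.095), 73.4, 37), (np.float64(0.105), 73.4, 38), (np.float64(0.115), 73.4, 38), (np.float64(0.125), 73.1, 21)], [0.0323, 0.1081])
top ([(np.float64(0.132), -155.8, 20), (np.float64(0.142), -156.0, 88), (np.float64(0.152), -156.0, 150), (np.float64(0.162), -156.0, 82), (np.float64(0.172), -155.8, 49), (np.float64(0.182), -155.9, 49), (np.float64(0.192), -155.9, 38)], [-0.1499, -0.0668])
scene ([(np.float64(0.095), 96.7, 75), (np.float64(0.105), 73.4, 35), (np.float64(0.115), 73.4, 35), (np.float64(0.125), 73.4, 25)], [0.0203, 0.1058])
scene ([(np.float64(0.132), -155.4, 18), (np.float64(0.142), -155.5, 93), (np.float64(0.152), -155.7, 148), (np.float64(0.162), -155.9, 75), (np.float64(0.172), -155.8, 46), (np.float64(0.182), -155.8, 46), (np.float64(0.192), -155.9, 30)], [-0.1488, -0.0669])
```

```bash
cat > plan.py <<'E'
# plan.py z phi... : prints tool-frame rows to points on the stud circle (tool x tangential, CCW)
import sys
from h import *
from scipy.spatial.transform import Rotation as Ro
C=np.array([.5845,.0525]);o=ctrl.get_obs()
R=Ro.from_rotvec(o["tool_rot"]).as_matrix();p=np.array(o["tool_pos"])
yaw=np.arctan2(R[1,0],R[0,0]);d=p[:2]-C
print("t",round(o["t"],2),"p",p.round(4),"phi",np.degrees(np.arctan2(d[1],d[0])).round(2),"r",np.hypot(*d).round(4),"yaw",np.degrees(yaw).round(1),"zaxis",R[:,2].round(3),"q",np.round(o["q"],2),"F",np.round(o["contact_force"],1),"op",round(o["opening"],3))
z=float(sys.argv[1])
for a in map(float,sys.argv[2:]):
    f=np.radians(a);X=np.r_[C+.118*np.array([np.cos(f),np.sin(f)]),z]
    s=R.T@(X-p)*1000;t=-((f+np.pi/2-yaw+np.pi)%(2*np.pi)-np.pi)
    print(a,s.round(1).tolist(),round(t,3))
E
python3 plan.py .2 30; python3 plan.py .055 30
```

```text
t 1.55 p [0.1988 0.5925 0.2313] phi 125.53 r 0.6636 yaw 161.4 zaxis [-0.  0. -1.] q [ 1.13  0.05  1.61  0.    1.48 -0.12] F [0.3 1.  0.4] op 0.085
30.0 [-615.5, -300.8, 31.3] 0.723
t 1.55 p [0.1988 0.5925 0.2313] phi 125.53 r 0.6636 yaw 161.4 zaxis [-0.  0. -1.] q [ 1.13  0.05  1.61  0.    1.48 -0.12] F [0.3 1.  0.4] op 0.085
30.0 [-615.6, -300.8, 176.3] 0.723
```

```bash
python3 -m creep '[[255,-9,-4,0,0.01],[255,-27,-13,0,0.03],[255,-54,-26,0,0.06],[255,-85,-41,0,0.1],[255,-117,-57,0,0.14],[255,-149,-73,0,0.18],[255,-181,-88,0,0.21],[255,-213,-104,0,0.25],[255,-245,-120,0,0.29],[255,-277,-135,0,0.33],[255,-309,-151,0,0.36],[255,-341,-167,0,0.4]]' 40
python3 plan.py .2 30
```

```text
t: 2.55
tool_pos: [0.4702, 0.3236, 0.2315]
tool_rot: [1.116, 2.936, 0.0]
contact_force: [0.7, -0.5, -0.4]
opening: -0.0003
t 2.55 p [0.4702 0.3236 0.2315] phi 112.86 r 0.2943 yaw 138.4 zaxis [ 0. -0. -1.] q [ 0.47 -0.08  1.74 -0.    1.48 -0.37] F [ 0.7 -0.5 -0.4] op -0.0
30.0 [-302.8, -14.9, 31.6] 0.321
```

```bash
python3 -m creep '[[255,-32,-2,0,0.04],[255,-64,-3,0,0.08],[255,-97,-5,0,0.12],[255,-130,-7,0,0.16],[255,-163,-9,0,0.2],[255,-195,-10,0,0.23],[255,-226,-12,0,0.26],[255,-255,-14,0,0.29],[255,-280,-15,0,0.31],[255,-296,-16,0,0.32],[255,-303,-16,0,0.32],[255,-305,-16,0,0.32]]'
python3 plan.py .055 30
```

```text
t: 3.55
tool_pos: [0.6873, 0.1107, 0.2311]
tool_rot: [-1.567, -2.722, 0.0]
contact_force: [0.4, -0.1, -0.2]
opening: 0.0004
t 3.55 p [0.6873 0.1107 0.2311] phi 29.52 r 0.1181 yaw 120.1 zaxis [-0.001  0.    -1.   ] q [ 0.05  0.22  1.43  0.    1.49 -0.47] F [ 0.4 -0.1 -0.2] op 0.0
30.0 [0.9, -0.0, 176.1] 0.002
```

```bash
python3 - <<'E'
from h import *
img=ctrl.get_image("wrist");cv2.imwrite("pics/w1.png",img[:,:,::-1])
E
python3 chk.py | grep -v 0.132
```

```text
top ([(np.float64(0.095), 70.9, 1367), (np.float64(0.105), 71.6, 1482), (np.float64(0.115), 71.9, 1650), (np.float64(0.125), 69.3, 1796)], [-0.0086, 0.0541])
top ([(np.float64(0.142), -152.0, 19), (np.float64(0.152), -151.2, 60), (np.float64(0.162), -154.0, 40), (np.float64(0.172), -155.3, 36), (np.float64(0.182), -155.9, 49), (np.float64(0.192), -155.9, 41)], [-0.1558, -0.0759])
scene ([(np.float64(0.095), 96.4, 76), (np.float64(0.105), 73.4, 35), (np.float64(0.115), 73.4, 35), (np.float64(0.125), 73.4, 25)], [0.0201, 0.1058])
```

View pics/w1.png

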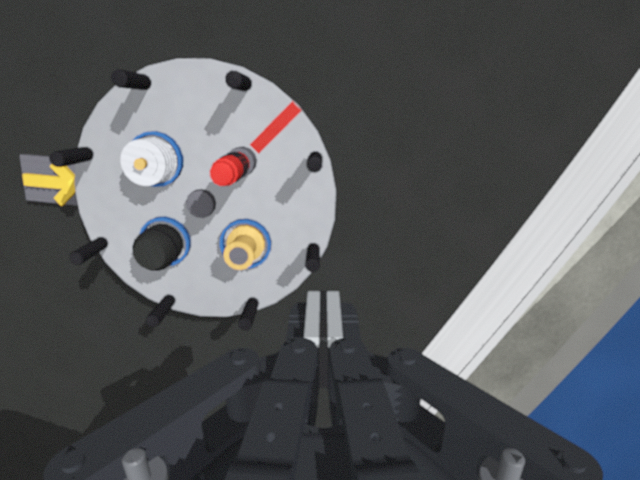

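The wrist view shows the carousel undisturbed: stripe near (275,125), igniter at (228,168), and studs either side of the intended gap at (313,160) and (313,257). The shut fingers are at (323,300). I'll check by projection that the descent point falls in that gap.

```bash
python3 - <<'E'
from h import *
c=ctrl.calibration("wrist");C=np.array([.5845,.0525])
for a,z in((50.9,.077),(5.9,.077),(30,.055),(30,.032)):
    f=np.radians(a);print(a,z,proj(c,[*(C+.118*np.array([np.cos(f),np.sin(f)])),z]).round(0))
p=ctrl.get_obs()["tool_pos"];print("tcp",proj(c,p).round(0))
E
```

```text
50.9 0.077 [[312. 167.]]
5.9 0.077 [[309. 268.]]
30 0.055 [[321. 210.]]
30 0.032 [[321. 203.]]
tcp [[320. 308.]]
```

```bash
python3 -m creep '[[255,0,0,8,0],[255,0,0,26,0],[255,0,0,50,0],[255,0,0,74,0],[255,0,0,98,0],[255,0,0,120,0],[255,0,0,138,0],[255,0,0,153,0],[255,0,0,165,0],[255,0,0,172,0],[255,0,0,175,0],[255,0,0,176,0]]'
python3 plan.py .055 31 33 35 37 39 41 42 43.5 45 47 49 51
```

```text
t: 4.7
tool_pos: [0.687, 0.1119, 0.0553]
tool_rot: [1.566, 2.723, 0.0]
contact_force: [-0.1, 0.6, -0.3]
opening: -0.0001
t 4.7 p [0.687  0.1119 0.0553] phi 30.09 r 0.1185 yaw 120.2 zaxis [ 0. -0. -1.] q [ 0.05  0.37  1.56 -0.    1.22 -0.47] F [-0.1  0.6 -0.3] op -0.0
31.0 [1.9, -0.5, 0.3] -0.014
33.0 [6.0, -0.6, 0.3] -0.049
35.0 [10.1, -0.9, 0.3] -0.084
37.0 [14.2, -1.3, 0.3] -0.119
39.0 [18.3, -1.9, 0.3] -0.153
41.0 [22.3, -2.6, 0.3] -0.188
42.0 [24.4, -3.0, 0.3] -0.206
43.5 [27.4, -3.6, 0.3] -0.232
45.0 [30.4, -4.4, 0.3] -0.258
47.0 [34.3, -5.5, 0.3] -0.293
49.0 [38.3, -6.8, 0.3] -0.328
51.0 [42.1, -8.1, 0.3] -0.363
```

```bash
python3 -m creep '[[255,2,0,0,-0.014],[255,6,-0.5,0,-0.05],[255,10,-1,0,-0.085],[255,14,-1,0,-0.12],[255,18,-2,0,-0.15],[255,21,-2.4,0,-0.175],[255,23,-2.8,0,-0.195],[255,25,-3.2,0,-0.21],[255,27,-3.6,0,-0.23],[255,29.5,-4.2,0,-0.25],[255,32,-5,0,-0.275],[255,35,-6,0,-0.3]]'
python3 plan.py .055 49.5 51.5 53.5 55.5 57.5 59.5 61.5 63.5 65.5 67.5 69.5 71.5; python3 chk.py | grep scene
```

```text
t: 5.7
tool_pos: [0.6644, 0.139, 0.0556]
tool_rot: [1.138, 2.927, 0.001]
contact_force: [1.0, -0.2, 1.8]
opening: -0.0002
t 5.7 p [0.6644 0.139  0.0556] phi 47.28 r 0.1178 yaw 137.5 zaxis [ 0.001  0.    -1.   ] q [ 0.1   0.33  1.6  -0.    1.21 -0.73] F [ 1.  -0.2  1.8] op -0.0
49.5 [4.6, 0.2, 0.6] -0.035
51.5 [8.7, -0.1, 0.6] -0.07
53.5 [12.8, -0.4, 0.6] -0.105
55.5 [16.9, -0.9, 0.6] -0.139
57.5 [20.9, -1.6, 0.6] -0.174
59.5 [25.0, -2.3, 0.6] -0.209
61.5 [29.0, -3.3, 0.6] -0.244
63.5 [33.0, -4.3, 0.6] -0.279
65.5 [36.9, -5.5, 0.6] -0.314
67.5 [40.8, -6.9, 0.6] -0.349
69.5 [44.7, -8.4, 0.6] -0.384
71.5 [48.5, -10.0, 0.6] -0.419
scene ([(np.float64(0.095), 105.7, 54), (np.float64(0.105), 104.7, 4)], [-0.027, 0.096])
scene ([(np.float64(0.132), -155.1, 17), (np.float64(0.142), -155.5, 93), (np.float64(0.152), -155.6, 151), (np.float64(0.162), -155.9, 75), (np.float64(0.172), -155.8, 46), (np.float64(0.182), -155.8, 46), (np.float64(0.192), -155.9, 30)], [-0.1488, -0.067])
```

```bash
python3 -m creep '[[255,4.1,0,0,-0.035],[255,8.2,-0.2,0,-0.07],[255,12.3,-0.5,0,-0.105],[255,16.4,-1,0,-0.14],[255,20.4,-1.7,0,-0.175],[255,24.5,-2.5,0,-0.21],[255,28.5,-3.4,0,-0.245],[255,32.5,-4.5,0,-0.28],[255,36.4,-5.7,0,-0.314],[255,40.3,-7,0,-0.349],[255,44.2,-8.5,0,-0.384],[255,48,-10.2,0,-0.419]]'
python3 plan.py .055 73 75 77 79 81 83 85 87 89 91 93 95; python3 - <<'E'
from h import *
a=ctrl.get_image("top")[100:340,200:480];b=ctrl.get_image("scene")[120:360,150:430]
cv2.imwrite("pics/m2.png",cv2.resize(np.hstack([a,b]),(784,336))[:,:,::-1])
E
```

```text
t: 6.8
tool_pos: [0.6216, 0.1637, 0.055]
tool_rot: [-0.505, -3.1, 0.001]
contact_force: [0.9, -1.4, 0.7]
opening: 0.0001
t 6.8 p [0.6216 0.1637 0.055 ] phi 71.55 r 0.1172 yaw 161.5 zaxis [-0.    -0.001 -1.   ] q [ 0.14  0.26  1.7  -0.    1.19 -1.11] F [ 0.9 -1.4  0.7] op 0.0
73.0 [3.0, 0.8, 0.0] -0.026
75.0 [7.1, 0.6, 0.0] -0.061
77.0 [11.2, 0.3, 0.0] -0.096
79.0 [15.3, -0.2, 0.0] -0.131
81.0 [19.4, -0.8, 0.0] -0.166
83.0 [23.4, -1.6, 0.0] -0.201
85.0 [27.4, -2.5, 0.0] -0.236
87.0 [31.4, -3.5, 0.0] -0.271
89.0 [35.4, -4.7, 0.0] -0.306
91.0 [39.3, -6.0, 0.0] -0.34
93.0 [43.1, -7.4, 0.0] -0.375
95.0 [46.9, -9.0, 0.0] -0.41
```

View pics/m2.png

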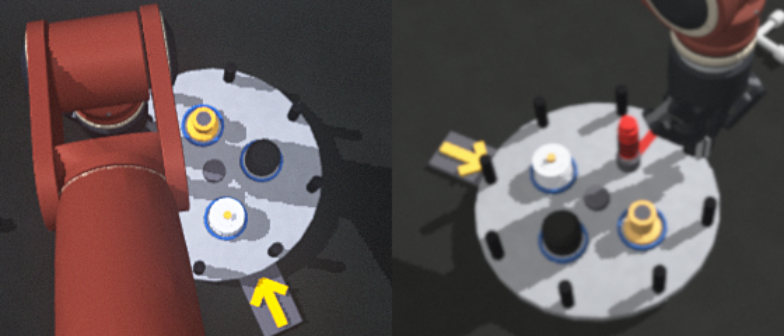

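The carousel has turned about 29° and the igniter at (628,140) in the right half is clear of the gripper. I keep pushing at the same pace.

```bash
python3 -m creep '[[255,4.1,0.3,0,-0.035],[255,8.2,0.3,0,-0.07],[255,12.3,0,0,-0.105],[255,16.4,-0.4,0,-0.14],[255,20.4,-1,0,-0.175],[255,24.5,-1.8,0,-0.21],[255,28.5,-2.7,0,-0.245],[255,32.5,-3.8,0,-0.28],[255,36.4,-5,0,-0.314],[255,40.3,-6.3,0,-0.349],[255,44.2,-7.8,0,-0.384],[255,48,-9.4,0,-0.419]]'
python3 plan.py .055 97 119
```

```text
t: 7.9
tool_pos: [0.5736, 0.1701, 0.0552]
tool_rot: [-0.149, 3.138, -0.001]
contact_force: [1.6, -0.8, -0.0]
opening: 0.0001
t 7.9 p [0.5736 0.1701 0.0552] phi 95.31 r 0.1181 yaw -174.6 zaxis [ 0. -0. -1.] q [ 0.16  0.16  1.81 -0.    1.17 -1.5 ] F [ 1.6 -0.8 -0. ] op 0.0
97.0 [3.5, -0.2, 0.2] -0.027
119.0 [47.4, -10.0, 0.2] -0.411
```

```bash
python3 -m creep '[[255,4.1,0,0,-0.035],[255,8.2,-0.2,0,-0.07],[255,12.3,-0.5,0,-0.105],[255,16.4,-1,0,-0.14],[255,20.4,-1.7,0,-0.175],[255,24.5,-2.5,0,-0.21],[255,28.5,-3.4,0,-0.245],[255,32.5,-4.5,0,-0.28],[255,36.4,-5.7,0,-0.314],[255,40.3,-7,0,-0.349],[255,44.2,-8.5,0,-0.384],[255,48,-10.2,0,-0.419]]'
python3 plan.py .055 121 143;python3 - <<'E'
from h import *
a=ctrl.get_image("top")[100:340,200:480];b=ctrl.get_image("scene")[120:360,150:430]
cv2.imwrite("pics/m3.png",cv2.resize(np.hstack([a,b]),(784,336))[:,:,::-1])
E
python3 chk.py
```

```text
t: 8.9
tool_pos: [0.5268, 0.1556, 0.0553]
tool_rot: [-0.798, 3.038, 0.0]
contact_force: [0.5, 0.3, -0.2]
opening: 0.0
t 8.9 p [0.5268 0.1556 0.0553] phi 119.22 r 0.1182 yaw -150.6 zaxis [ 0.001  0.    -1.   ] q [ 0.15  0.05  1.93  0.    1.16 -1.93] F [ 0.5  0.3 -0.2] op 0.0
121.0 [3.7, -0.2, 0.3] -0.027
143.0 [47.6, -10.0, 0.3] -0.411
top ([(np.float64(0.095), 91.1, 516), (np.float64(0.105), 93.8, 529), (np.float64(0.115), 98.8, 587), (np.float64(0.125), 102.5, 637)], [-0.0243, 0.0918])
top ([(np.float64(0.132), -155.8, 20), (np.float64(0.142), -156.0, 90), (np.float64(0.152), -156.1, 152), (np.float64(0.162), -156.1, 83), (np.float64(0.172), -155.8, 49), (np.float64(0.182), -155.9, 49), (np.float64(0.192), -155.8, 39)], [-0.1499, -0.0667])
scene ([(np.float64(0.095), 148.5, 68), (np.float64(0.105), 148.3, 63), (np.float64(0.115), 149.7, 44), (np.float64(0.125), 151.2, 19)], [-0.0945, 0.0567])
scene ([(np.float64(0.142), -154.8, 64), (np.float64(0.152), -155.7, 149), (np.float64(0.162), -155.9, 75), (np.float64(0.172), -155.8, 46), (np.float64(0.182), -155.8, 46), (np.float64(0.192), -155.8, 31)], [-0.151, -0.0679])
```

View pics/m3.png

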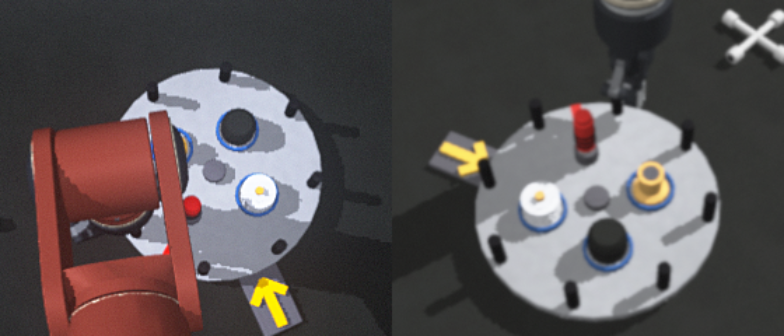

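The carousel is turning evenly. The stripe should be at about 150.5°, and the scene view gives about 150°. The igniter stands upright at (585,130). Two more strokes, with the second one slowing down.

```bash
python3 -m creep '[[255,4.1,0,0,-0.035],[255,8.2,-0.2,0,-0.07],[255,12.3,-0.5,0,-0.105],[255,16.4,-1,0,-0.14],[255,20.4,-1.7,0,-0.175],[255,24.5,-2.5,0,-0.21],[255,28.5,-3.4,0,-0.245],[255,32.5,-4.5,0,-0.28],[255,36.4,-5.7,0,-0.314],[255,40.3,-7,0,-0.349],[255,44.2,-8.5,0,-0.384],[255,48,-10.2,0,-0.419]]'
python3 plan.py .055 145 146.8 148.6 150.4 152 153.5 155 156.4 157.8 159 160 161
```

```text
t: 10.1
tool_pos: [0.4901, 0.1235, 0.0555]
tool_rot: [-1.412, 2.805, 0.001]
contact_force: [-0.1, 0.7, 1.3]
opening: 0.0003
t 10.1 p [0.4901 0.1235 0.0555] phi 143.05 r 0.1182 yaw -126.6 zaxis [ 0.001  0.001 -1.   ] q [ 0.1  -0.05  2.03  0.    1.16 -2.4 ] F [-0.1  0.7  1.3] op 0.0
145.0 [4.0, -0.2, 0.5] -0.027
146.8 [7.7, -0.4, 0.5] -0.059
148.6 [11.4, -0.6, 0.5] -0.09
150.4 [15.1, -1.0, 0.5] -0.121
152.0 [18.4, -1.5, 0.5] -0.149
153.5 [21.4, -2.0, 0.5] -0.175
155.0 [24.4, -2.5, 0.5] -0.202
156.4 [27.3, -3.2, 0.5] -0.226
157.8 [30.1, -3.8, 0.5] -0.251
159.0 [32.4, -4.5, 0.5] -0.271
160.0 [34.4, -5.0, 0.5] -0.289
161.0 [36.4, -5.6, 0.5] -0.306
```

```bash
python3 -m creep '[[255,4,0,0,-0.03],[255,8,-0.3,0,-0.06],[255,12,-0.6,0,-0.095],[255,16,-1.1,0,-0.13],[255,20,-1.7,0,-0.16],[255,24,-2.5,0,-0.2],[255,28,-3.3,0,-0.23],[255,32,-4.4,0,-0.265],[255,36,-5.5,0,-0.3],[255,40,-6.8,0,-0.34],[255,43,-8,0,-0.365],[255,45.5,-9,0,-0.39]]'
python3 plan.py .055 172.7;python3 - <<'E'
from h import *
a=ctrl.get_image("top")[100:340,200:480];b=ctrl.get_image("scene")[120:360,150:430]
cv2.imwrite("pics/m4.png",cv2.resize(np.hstack([a,b]),(784,336))[:,:,::-1])
E
python3 chk.py
```

```text
t: 11.1
tool_pos: [0.4701, 0.0815, 0.0555]
tool_rot: [-1.929, 2.479, 0.001]
contact_force: [-0.2, 2.1, 1.0]
opening: 0.0002
t 11.1 p [0.4701 0.0815 0.0555] phi 165.78 r 0.118 yaw -104.2 zaxis [ 0.     0.001 -1.   ] q [ 0.02 -0.12  2.1   0.    1.17 -2.88] F [-0.2  2.1  1. ] op 0.0
172.7 [14.2, -0.9, 0.5] -0.121
top ([(np.float64(0.095), 119.3, 703), (np.float64(0.105), 124.3, 695), (np.float64(0.115), 131.9, 686), (np.float64(0.125), 134.4, 494)], [-0.0957, 0.0242])
top ([(np.float64(0.142), -150.8, 6), (np.float64(0.152), -150.2, 41), (np.float64(0.162), -150.0, 19), (np.float64(0.172), -154.6, 19), (np.float64(0.182), -155.3, 31), (np.float64(0.192), -155.9, 30)], [-0.1561, -0.0786])
scene ([(np.float64(0.095), 171.0, 100), (np.float64(0.105), -161.4, 55), (np.float64(0.115), -163.0, 36), (np.float64(0.125), -163.3, 17)], [-0.1047, -0.0161])
scene ([(np.float64(0.132), -158.6, 2), (np.float64(0.142), -156.6, 61), (np.float64(0.152), -155.5, 146), (np.float64(0.162), -156.0, 71), (np.float64(0.172), -155.8, 43), (np.float64(0.182), -155.7, 41), (np.float64(0.192), -155.6, 23)], [-0.1502, -0.0674])
```

View pics/m4.png

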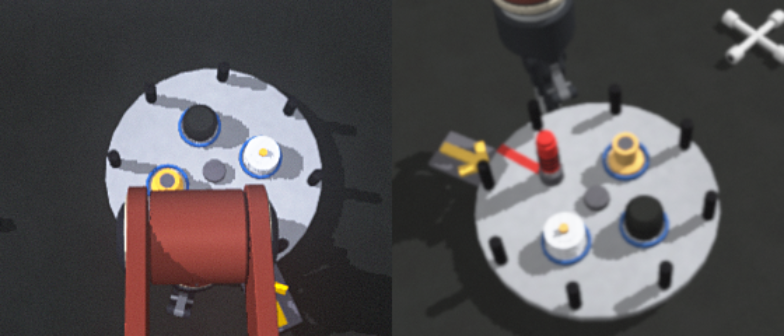

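Scene view: the stripe is at about −163.1° and the pointer at −155.9°, so about 7° remain. I creep 5.5° further with no more wrist turn, because joint 6 is at −2.88.

```bash
python3 -m creep '[[255,1.5,0,0,0],[255,3,0,0,0],[255,4.5,0,0,0],[255,6,-0.1,0,0],[255,7.5,-0.2,0,0],[255,8.8,-0.3,0,0],[255,10,-0.4,0,0],[255,10.8,-0.5,0,0],[255,11.3,-0.5,0,0],[255,11.3,-0.5,0,0],[255,11.3,-0.5,0,0]]'
python3 plan.py .055 172.7; python3 chk.py|grep scene
```

```text
t: 12.22
tool_pos: [0.4673, 0.0701, 0.0552]
tool_rot: [1.928, -2.479, -0.0]
contact_force: [0.3, 1.3, 0.6]
opening: 0.0002
t 12.22 p [0.4673 0.0701 0.0552] phi 171.43 r 0.1185 yaw -104.2 zaxis [-0.001 -0.    -1.   ] q [-0.01 -0.14  2.11 -0.    1.17 -2.9 ] F [0.3 1.3 0.6] op 0.0
172.7 [2.5, -0.8, 0.2] -0.121
scene ([(np.float64(0.095), -156.4, 98), (np.float64(0.105), -157.2, 43), (np.float64(0.115), -157.5, 36), (np.float64(0.125), -157.5, 12)], [-0.102, -0.026])
scene ([(np.float64(0.132), -155.8, 17), (np.float64(0.142), -155.6, 88), (np.float64(0.152), -155.8, 148), (np.float64(0.162), -156.1, 69), (np.float64(0.172), -155.8, 43), (np.float64(0.182), -155.8, 43), (np.float64(0.192), -156.0, 26)], [-0.1486, -0.0665])
```

```bash
python3 -m creep '[[255,0.5,0,0,0],[255,1,0,0,0],[255,1.5,0,0,0],[255,2,0,0,0],[255,2.5,0,0,0],[255,2.9,0,0,0],[255,3.2,0,0,0],[255,3.2,0,0,0],[255,3.2,0,0,0]]'
python3 chk.py|grep scene; python3 plan.py .055 173
```

```text
t: 13.07
tool_pos: [0.4668, 0.0671, 0.0553]
tool_rot: [1.929, -2.48, 0.0]
contact_force: [0.9, 1.2, -0.4]
opening: 0.0001
scene ([(np.float64(0.095), -155.6, 97), (np.float64(0.105), -155.7, 39), (np.float64(0.115), -155.9, 35), (np.float64(0.125), -155.8, 13)], [-0.1012, -0.0291])
scene ([(np.float64(0.132), -155.4, 19), (np.float64(0.142), -155.4, 92), (np.float64(0.152), -155.7, 147), (np.float64(0.162), -156.0, 71), (np.float64(0.172), -155.8, 42), (np.float64(0.182), -155.8, 43), (np.float64(0.192), -156.0, 28)], [-0.1485, -0.0667])
t 13.17 p [0.4668 0.0671 0.0553] phi 172.94 r 0.1186 yaw -104.2 zaxis [-0. -0. -1.] q [-0.02 -0.14  2.11 -0.    1.17 -2.91] F [0.  1.  0.1] op 0.0
173.0 [0.1, -0.6, 0.3] -0.126
```

Aligned: stripe −155.8°, pointer −155.8°. I back off along the tangent, lift straight up, then move clear to check with the top camera.

```bash
python3 -m creep '[[255,-2,0.2,0,0],[255,-6,0.6,0,0],[255,-11,1,0,0],[255,-14,1.5,0,0],[255,-15,1.5,-5,0],[255,-15,1.5,-18,0],[255,-15,1.5,-38,0],[255,-15,1.5,-64,0],[255,-15,1.5,-92,0],[255,-15,1.5,-118,0],[255,-15,1.5,-138,0],[255,-15,1.5,-150,0]]'
python3 -m creep '[[255,-8,8,0,0],[255,-24,25,0,0],[255,-45,47,0,0],[255,-68,71,0,0],[255,-92,96,0,0],[255,-116,121,0,0],[255,-140,146,0,0],[255,-164,171,0,0],[255,-185,193,0,0],[255,-203,212,0,0],[255,-215,225,0,0],[255,-220,231,0,0]]'
python3 chk.py; python3 - <<'E'
from h import *
a=ctrl.get_image("top")[100:340,200:480];b=ctrl.get_image("scene")[120:360,150:430]
cv2.imwrite("pics/m5.png",cv2.resize(np.hstack([a,b]),(784,336))[:,:,::-1])
E
```

```text
t: 14.17
tool_pos: [0.4702, 0.0822, 0.2089]
tool_rot: [-1.927, 2.477, -0.005]
contact_force: [0.4, 0.3, 1.2]
opening: 0.0004
t: 15.17
tool_pos: [0.2965, 0.3534, 0.2033]
tool_rot: [1.931, -2.474, -0.001]
contact_force: [-0.6, 0.1, -0.3]
opening: -0.0002
top ([(np.float64(0.095), -155.5, 41), (np.float64(0.105), -155.8, 41), (np.float64(0.115), -155.6, 40), (np.float64(0.125), -155.6, 17)], [-0.1021, -0.0461])
top ([(np.float64(0.132), -155.8, 20), (np.float64(0.142), -156.0, 88), (np.float64(0.152), -156.0, 152), (np.float64(0.162), -156.1, 83), (np.float64(0.172), -155.8, 49), (np.float64(0.182), -155.9, 49), (np.float64(0.192), -155.9, 38)], [-0.1498, -0.0668])
scene ([(np.float64(0.095), -155.6, 97), (np.float64(0.105), -155.7, 39), (np.float64(0.115), -155.8, 34), (np.float64(0.125), -155.8, 13)], [-0.1011, -0.029])
scene ([(np.float64(0.132), -155.1, 17), (np.float64(0.142), -155.4, 92), (np.float64(0.152), -155.6, 151), (np.float64(0.162), -155.9, 75), (np.float64(0.172), -155.8, 47), (np.float64(0.182), -155.8, 46), (np.float64(0.192), -155.9, 30)], [-0.1489, -0.067])
```

View pics/m5.png

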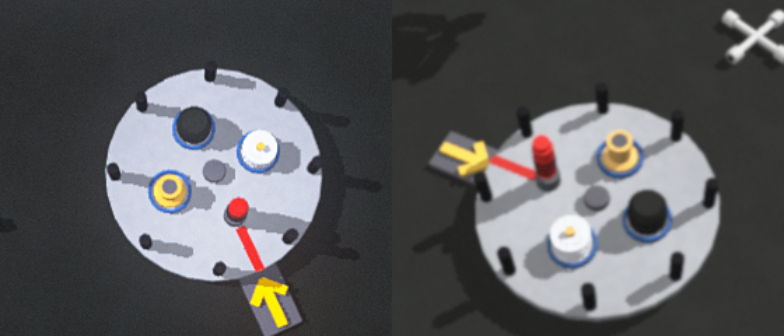

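Both views show the stripe meeting the arrow tip, within about 0.3°. All parts are upright in their bays, the wrench hasn't moved and the arm is clear, so I'm handing in.

```bash
python3 -c "
from station import ctrl
print(ctrl.finish_job())"
```

```text
the job is handed in; nothing more can be done
None
```

The red stripe now lines up with the yellow pointer, and the job was handed in at about 15.5 s of the 64 s allowed. With the shut fingers I pushed one rim stud counter-clockwise through about 131° at roughly 0.4 rad/s. I slowed for the last few degrees, backed off along the rim, lifted clear and moved the arm away.

- **Alignment:** with the arm clear, the top camera gave the stripe at −155.6° and the pointer at −155.9°. The scene camera gave both at −155.8°, so they agree to about 0.3°.
- **Standing still:** the stripe read the same after the fingers left as before, to within 0.1°.
- **Other items:** the last pictures show the igniter upright, the other parts in their bays, and the cross wrench where it was.
- **Forces:** the contact force read about 2 N at most at the end of each move.
- **Readings not used:** while the arm hid the stripe, or its red links were in view, the colour-based stripe readings were wrong. In the scene view, the igniter's handle also spoiled the reading for the inner part of the stripe. I ignored these and relied on clear views.

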